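# Put the forming tools back in their fitted trays

### The arm

A 7-joint arm with a two-finger parallel gripper is mounted at the origin on the work surface. World frame = base frame: x ahead of the robot, y to its left, z up, the work surface at z = 0. Lengths are in m, angles in rad, forces in N, time in s.
With the tool pointing down it reaches from about 0.4 to 0.9 m from the base axis. Payload 5.6 kg.
Tool frame: the origin (TCP) lies at the very end of the fingers, on their centre line; the grasp point (between the pads) lies 19 mm behind it (arm.pinch_z is the distance from the TCP to the grasp point, in m); z points along the fingers, y is the line along which they close (so a half turn about z gives the same grasp; the last joint's range is limited). The gripper opens to 92 mm and grips with 3 to 60 N. Pads are 20 mm wide; open, the fingers measure 128 mm over their backs; the gripper's body (75 mm by 189 mm) begins 69 mm behind the grasp point.
Start: joints at [-1.355, 0.468, -0.012, 1.603, 0.006, 1.071, -0.056], TCP at [0.166, 0.628, 0.179] pointing down, gripper open.
Joint ranges: [-2.53, 2.53], [-0.31, 2.02], [-1.57, 1.55], [0.28, 2.44], [-1.29, 4.43], [0.15, 1.84], [-2.92, 2.92]. Speed limits (rad/s): [2.57, 2.57, 3.14, 3.14, 3.14, 3.14, 3.14].

### API

Orientations are given as [roll, pitch, yaw] about the fixed x, y, z axes, in that order (R = Rz(yaw) Ry(pitch) Rx(roll)).
In Python, from bench import arm gives the robot as it stands.
- The arm moves only by the shell command python3 inch.py [FORCE], which reads ROWS from standard input. ROWS is a JSON list of rows, 1 to 20 of them, each written [[rx, ry, rz], [dx, dy, dz], opening]: a rotation vector rx, ry, rz in units of 0.1 rad, then dx, dy, dz in units of 100 mm, then the opening from 0.0 (shut) to 1.0 (fully open); each row shifts and turns the commanded pose from where the row before left it, along the tool's axes as they then stand; what a row does not reach is not made up. A row lasts 1/10 s, in which the tool goes at most 0.05 m and 0.15 rad, less where a joint would pass 70% of its speed; a pose out of reach is approached as far as the arm can. The fingers move at their own pace and stop on an object; FORCE is the grip in N (left out, the last holds). Time passes only in rows, so rows that do not move let the fingers close. It prints the time, the measured TCP pose, the force, the opening and the grip force at its end. Input that does not fit is refused with a message, and nothing moves.
- arm.get_obs(): the state, without advancing time (a new reading comes with each control period).
- arm.read_camera(name): name is "side" or "top"; returns a dict with "img" (400x640x3 uint8, blue, green, red), "range_z" (400x640 float32, m along the optical axis (not along the pixel's ray), 0 where there is no reading), "fx", "fy", "cx", "cy" (pixels), "R" (3x3) and "t" (3): a world point X has camera coordinates R X + t. Camera axes: x right, y down, z forward; pixel columns grow to the right and rows downward; lengths in m; the calibration is good to about 2 mm. A picture is of the moment at which its call begins.
- arm.close_job(): hands the job in; it is judged then, once.
The state is a dict: "t": time; "q": joint angles; "dq": joint speeds; "joint_efforts": joint torques, N m; "eef_pos": TCP position; "ee_rot": TCP orientation; "force": force on the tool from outside, world axes, zero at the start; "wrist_torque": the same for the moment, N m; "grip_width": opening from 0.0 (shut) to 1.0 (fully open); "gripper_force": force on a finger pad.
Only numpy, scipy, OpenCV 4.12 (cv2) and the standard library are available. Lean on these libraries where they do the work, as an engineer would, in place of code of your own. Each camera call takes 0.05 s, during which the arm holds its last target. There are 200 camera calls.

### The job

The metalwork class is over: put the four loose forming tools (square bench block, round bench anvil, doming cube, horn anvil) back into the felt-lined wooden trays, each into the tray whose shape and size fits it, flat on the felt and the right way up, the horn anvil lengthwise with its horn to either end. Set them down gently rather than dropping them, and leave the coffee cup and the punch stand where they are.

Things in the scene. Friction and masses are not known exactly. Their poses are not given: they have to be found in the camera images.
- bench_block: Square steel bench block, 56 x 56 mm and 24 mm thick, dark sides and a polished top, about 0.6 kg, lying flat. Origin: centre of its underside; x and y square to its sides, z up through its top face. It belongs in the square_tray.
- round_anvil: Round steel bench anvil: a dark steel disc with a polished top, 50 mm in diameter and 28 mm high, about 0.4 kg, standing flat. Origin: centre of its underside, z up along its axis. It belongs in the round_tray.
- doming_cube: Brass doming cube, 42 mm on every edge, with round hollows in its faces, about 0.6 kg. Origin: centre of its underside; x and y square to its sides, z up. It belongs in the small_tray.
- horn_anvil: Small steel horn anvil, 0.6 kg, on its foot. Origin: centre of the foot's underside; x towards the horn, z up. Foot 80 (x) x 40 (y) x 10 mm high; waist 22 mm wide; body 26 mm wide in y, x -40 to +30, height 22 to 44 mm (flat top); horn on to x +70 at height 31. Grip across the body, above the origin. Goes in long_tray, foot inside the rim, x along the tray either way; the horn overhangs the rim.
- square_tray: The larger square wooden tray, fixed to the bench. Grey felt floor 5 mm above the bench; the recess is 72 x 72 mm; the rim round it is 8 mm wide and its top is 10 mm above the bench (5 mm above the floor); outside 88 x 88 mm. Origin: centre of the tray at bench height; z up; x and y square to its sides. Place of the bench_block.
- small_tray: The smaller square wooden tray, fixed to the bench. Grey felt floor 5 mm above the bench; the recess is 58 x 58 mm; the rim round it is 8 mm wide and its top is 10 mm above the bench (5 mm above the floor); outside 74 x 74 mm. Origin: centre of the tray at bench height; z up; x and y square to its sides. Place of the doming_cube.
- long_tray: Oblong wooden tray, fixed to the bench. Grey felt floor 5 mm above the bench; the recess is 96 mm (x) by 56 mm (y); the rim round it is 8 mm wide and its top is 10 mm above the bench (5 mm above the floor); outside 112 x 72 mm. Origin: centre of the tray at bench height; z up; x along its length. Place of the horn_anvil.
- round_tray: Round wooden tray, fixed to the bench. Grey felt floor 5 mm above the bench; the recess is 66 mm in diameter; the rim round it is 8 mm wide and its top is 10 mm above the bench (5 mm above the floor); outside 82 mm in diameter. Origin: centre of the tray at bench height; z up. Place of the round_anvil.
- coffee_cup: Brown cardboard takeaway cup with a white lid, 61 mm across at the lid and 78 mm tall, standing loose among the tools. Origin: centre of its underside. To be left where it stands.
- punch_stand: Light wooden block 62 (x) x 46 (y) x 38 mm high with two rows of thin steel punches standing in it, 80 mm tall in all, loose. Origin: centre of its underside. To be left where it stands.

How it is judged:
At the end, for the whole second after the job is handed in: Each tool rests flat (within 0.06 rad) and right way up on the felt floor of its own tray, inside the rim (centre within 14 mm of the tray's centre, underside 2 to 8 mm above the bench), the horn anvil's length within 0.3 rad of its tray's, all at rest (horizontal distance between bench_block and square_tray below 0.014 m and z of bench_block in the frame of square_tray between 0.002 and 0.008 m and angle between each of bench_block, round_anvil, doming_cube, horn_anvil's own z axis and vertical below 0.06 rad and linear speed of each of bench_block, round_anvil, doming_cube, horn_anvil below 0.01 m/s and horizontal distance between round_anvil and round_tray below 0.014 m and z of round_anvil in the frame of round_tray between 0.002 and 0.008 m and horizontal distance between doming_cube and small_tray below 0.014 m and z of doming_cube in the frame of small_tray between 0.002 and 0.008 m and horizontal distance between horn_anvil and long_tray below 0.014 m and z of horn_anvil in the frame of long_tray between 0.002 and 0.008 m and angle between the x axis of horn_anvil and the x axis of long_tray, either way round below 0.3 rad); the robot touches nothing.
It fails at once if the coffee cup is pushed more than 30 mm or tipped (distance of coffee_cup from where it was at the start of the episode above 0.03 m or angle between coffee_cup's own z axis and vertical above 0.35 rad).
It fails at once if the punch stand is pushed more than 30 mm or tipped (distance of punch_stand from where it was at the start of the episode above 0.03 m or angle between punch_stand's own z axis and vertical above 0.35 rad).
It fails at once if a tool is let fall (faster than 0.5 m/s with no finger on it, a drop of over about 15 mm) ((linear speed of bench_block above 0.5 m/s and contact force between the fingers and bench_block below 0.2 N) or (linear speed of round_anvil above 0.5 m/s and contact force between the fingers and round_anvil below 0.2 N) or (linear speed of doming_cube above 0.5 m/s and contact force between the fingers and doming_cube below 0.2 N) or (linear speed of horn_anvil above 0.5 m/s and contact force between the fingers and horn_anvil below 0.2 N)).
It also fails if it takes over 115 s, if anything falls off the work surface, if the arm or the gripper's body presses on something with over 40 N, if the wrist force passes 120 N, or if a joint passes its speed limit or range.

## Working session

There is one attempt and no reset: what is moved stays moved. The work goes in short steps, Python scripts to look and compute and a shell command to move; the robot and the scene stay as the last step left them, time stands still between calls to the robot, and variables do not carry over. Pictures are saved under pics/ and viewed, at most 14 in all, crops included, and the job is handed in when it is done.

```bash
ls; mkdir -p pics; python3 - <<'E'
from bench import arm
import cv2,numpy as np
o=arm.get_obs();print({k:np.round(v,3) for k,v in o.items()},arm.pinch_z)
for n in("top","side"):
    c=arm.read_camera(n);cv2.imwrite(f"pics/{n}0.png",c["img"]);np.savez(f"{n}0.npz",**c)
    print(n,c["fx"],c["fy"],c["cx"],c["cy"],np.round(c["R"],3).tolist(),np.round(c["t"],3),(c["range_z"]>0).mean())
E
```

```text
bench.py
inch.py
pics
{'t': np.float64(0.0), 'q': array([-1.355,  0.468, -0.012,  1.604,  0.006,  1.071, -0.056]), 'dq': array([ 0.001, -0.   , -0.002, -0.003, -0.001,  0.002, -0.001]), 'joint_efforts': array([ 0.0000e+00, -5.2059e+01, -1.2000e-02, -2.4373e+01, -5.6000e-02,
        1.8000e-02,  0.0000e+00]), 'eef_pos': array([0.166, 0.628, 0.178]), 'ee_rot': array([-3.14 ,  0.   ,  2.883]), 'force': array([0.448, 0.375, 0.272]), 'wrist_torque': array([ 0.032,  0.007, -0.043]), 'gripper_force': np.float64(0.0), 'grip_width': np.float64(1.001)} 0.0187
top 487.2232776727895 487.2232776727895 329.6507636663337 204.71209365433984 [[0.013, -1.0, -0.007], [-0.998, -0.013, -0.053], [0.053, 0.008, -0.999]] [-1.000e-03  5.170e-01  1.366e+00] 0.9959296875
side 444.84848142867173 444.84848142867173 325.0698952467539 205.08038906955076 [[0.959, -0.284, -0.0], [-0.206, -0.695, -0.689], [0.195, 0.66, -0.725]] [-0.504  0.161  1.082] 0.99617578125
```

View pics/top0.png

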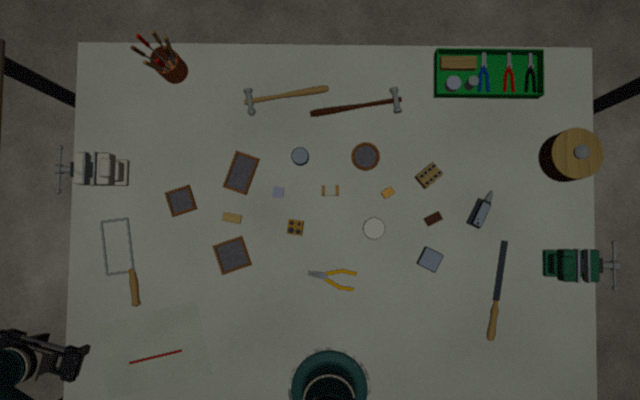

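View pics/side0.png

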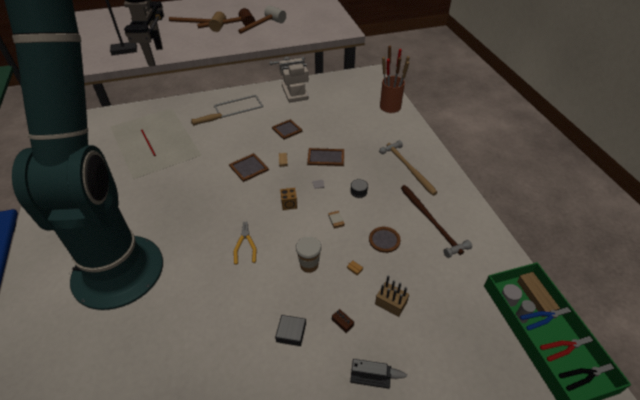

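The top view shows trays: square (232,254), small (181,200), long (241,172), round (365,156). It also shows the tools: round anvil (300,156), cube (296,227), block (430,259), horn anvil (481,209). The cup is at (374,228) and the stand at (428,175). I'll look at enlarged, brightened crops next.

```bash
python3 - <<'E'
import cv2,numpy as np
def g(im,k=2.6): return np.clip(255*(im/255.)**.5,0,255).astype('uint8')
t=np.load("top0.npz")["img"];s=np.load("side0.npz")["img"]
a=cv2.resize(g(t[140:280,160:340]),None,fx=4.2,fy=4.2,interpolation=cv2.INTER_CUBIC)
cv2.imwrite("pics/topL.png",a)
a=cv2.resize(g(t[140:280,335:505]),None,fx=4.2,fy=4.2,interpolation=cv2.INTER_CUBIC)
cv2.imwrite("pics/topR.png",a)
a=cv2.resize(g(s[110:400,220:440]),None,fx=2.05,fy=2.05,interpolation=cv2.INTER_CUBIC)
cv2.imwrite("pics/sideC.png",a)
E
```

```text
(no output)
```

View pics/topL.png

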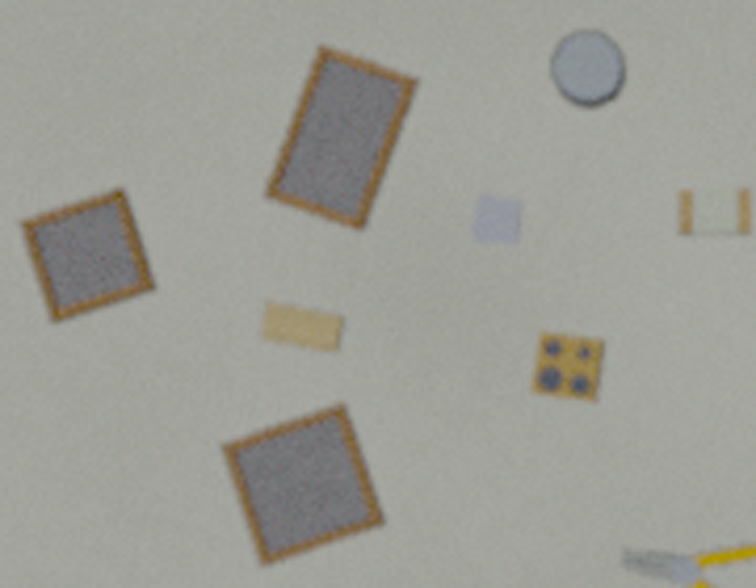

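View pics/topR.png

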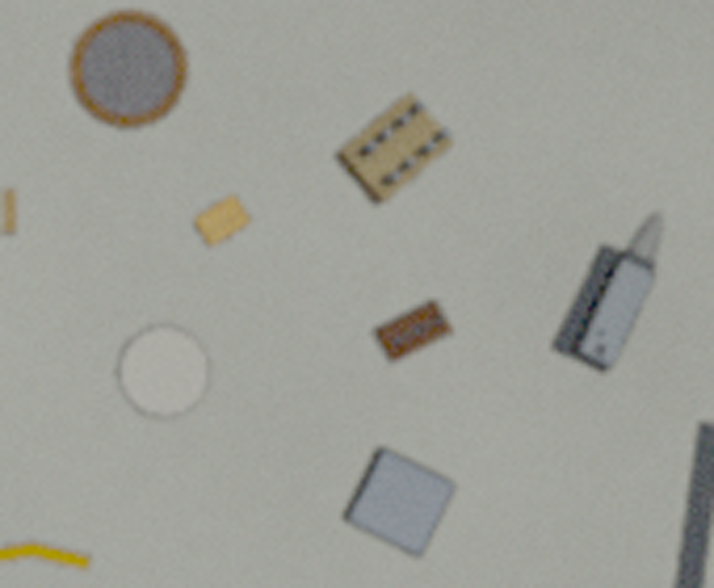

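View pics/sideC.png

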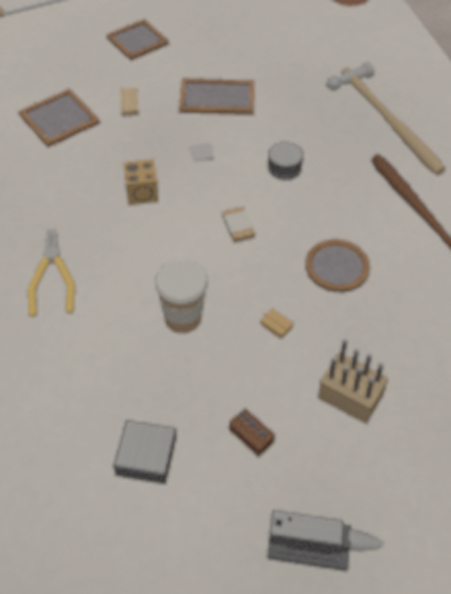

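Topology is clear: in topL, long tray (342,138), small tray (88,256), square tray (303,483), round anvil (588,68), cube (568,367). In topR, round tray (129,69), block top (400,500), horn anvil body (617,313) with its horn up at (655,215), cup (164,370), stand (395,150). Now I'll measure by masks and two views.

```bash
cat > h.py <<'E'
import cv2,numpy as np
def ray(c,uv):
    R,t=c["R"],c["t"]; d=R.T@np.array([(uv[0]-c["cx"])/c["fx"],(uv[1]-c["cy"])/c["fy"],1.]); return -R.T@t,d
def plane(c,uv,z):
    C,d=ray(c,uv); return C+d*(z-C[2])/d[2]
def tri(a,ua,b,ub):
    (A,d),(B,e)=ray(a,ua),ray(b,ub)
    s=np.linalg.lstsq(np.c_[d,-e],B-A,rcond=None)[0]; P,Q=A+s[0]*d,B+s[1]*e
    return (P+Q)/2,np.linalg.norm(P-Q)
def rng(c,uv):
    u,v=np.round(uv).astype(int); z=np.median(c["range_z"][v-1:v+2,u-1:u+2]); C,d=ray(c,uv); return C+d*z
def fg(c,thr=9):
    lab=cv2.cvtColor(cv2.GaussianBlur(c["img"],(3,3),0),cv2.COLOR_BGR2LAB).astype(np.float32)
    bg=np.dstack([cv2.medianBlur(np.ascontiguousarray(lab[...,i].astype('uint8')),91) for i in range(3)]).astype(np.float32)
    return (np.linalg.norm(lab-bg,axis=2)>thr).astype('uint8'),lab
def blob(m,uv,r=30):
    x,y=map(int,uv); w=np.zeros_like(m); w[y-r:y+r,x-r:x+r]=m[y-r:y+r,x-r:x+r]
    cs=cv2.findContours(w,cv2.RETR_EXTERNAL,cv2.CHAIN_APPROX_NONE)[0]
    cs=[c for c in cs if cv2.contourArea(c)>20]
    return min(cs,key=lambda c:-cv2.pointPolygonTest(c,(float(x),float(y)),True))
E
python3 - <<'E'
from h import *
T=dict(np.load("top0.npz"));S=dict(np.load("side0.npz"))
print("C",-T["R"].T@T["t"],-S["R"].T@S["t"])
mt,lt=fg(T);ms,ls=fg(S)
seeds=dict(square=((232,254),(249,167)),small=((181,200),(287,129)),long=((241,172),(326,157)),round=((365,156),(385,239)),
 block=((430,259),(291,329)),ranvil=((300,156),(359,187)),cube=((296,227),(289,197)),horn=((481,212),(371,372)),cup=((374,228),(309,253)),stand=((428,175),(393,296)))
for n,(a,b) in seeds.items():
    ca,cb=blob(mt,a),blob(ms,b)
    def c(k):
        (x,y),(w,h),an=cv2.minAreaRect(k);return np.array([x,y])
    ua,ub=c(ca),c(cb)
    P,e=tri(T,ua,S,ub)
    if n in("block","ranvil","horn"): # top faces: lighter than the dark sides
        r=[]
        for L,k in((lt,ca),(ls,cb)):
            w=np.zeros(mt.shape,'uint8');cv2.drawContours(w,[k],-1,1,-1)
            v=L[...,0][w>0].astype('uint8');th=cv2.threshold(v,0,255,cv2.THRESH_OTSU)[0]
            f=((L[...,0]>th)&(w>0)).astype('uint8');f=cv2.morphologyEx(f,cv2.MORPH_OPEN,np.ones((2,2)))
            cc=max(cv2.findContours(f,0,cv2.CHAIN_APPROX_NONE)[0],key=cv2.contourArea);r.append(cc)
        print(n,"topface",[ (np.round(c(k),1).tolist(),np.round(cv2.minAreaRect(k)[1],1).tolist(),round(cv2.minAreaRect(k)[2],1)) for k in r],*[np.round(q,4) for q in tri(T,c(r[0]),S,c(r[1]))])
    R=cv2.minAreaRect(ca)
    W=np.array([plane(T,p,.01)[:2] for p in cv2.boxPoints(R)])
    print(n,ua.round(1),ub.round(1),"tri",P.round(4),round(e,4),"rngT",rng(T,ua).round(4),"z.01 ctr",W.mean(0).round(4),"sides",np.linalg.norm(W[1]-W[0]).round(4),np.linalg.norm(W[2]-W[1]).round(4),"yaw",np.arctan2(*(W[1]-W[0])[::-1]).round(3))
E
```

```text
C [ 0.44341348 -0.00483272  1.39167619] [ 0.30481148 -0.74558046  0.89507721]
square [231.8 254.9] [248.5 166.9] tri [0.37   0.2822 0.005 ] 0.0019 rngT [0.3709 0.2822 0.0043] z.01 ctr [0.3713 0.2811] sides 0.0939 0.0921 yaw -1.236
small [180.5 200.5] [286.7 128.8] tri [0.5229 0.4325 0.0058] 0.0018 rngT [0.5238 0.4328 0.0045] z.01 ctr [0.5236 0.431 ] sides 0.0809 0.0798 yaw -1.234
long [240.8 172.4] [325.  156.5] tri [0.6047 0.262  0.0058] 0.0035 rngT [0.6063 0.2615 0.0065] z.01 ctr [0.606  0.2608] sides 0.1165 0.0791 yaw -0.325
round [365.3 156.3] [384.5 239. ] tri [ 0.6573 -0.0938  0.0052] 0.0003 rngT [ 0.6574 -0.0939  0.0056] z.01 ctr [ 0.6568 -0.0936] sides 0.0852 0.083 yaw -0.77
block topface [([431.9, 260.7], [19.2, 21.9], 26.6), ([291.0, 329.1], [29.3, 26.8], 9.5)] [ 0.3648 -0.2814  0.0243] 0.0026
block [429.3 258.9] [290.2 329.8] tri [ 0.3663 -0.2763  0.0113] 0.0027 rngT [ 0.3684 -0.2739  0.0245] z.01 ctr [ 0.3676 -0.2767] sides 0.0619 0.0639 yaw -0.459
ranvil topface [([301.0, 155.0], [16.0, 18.0], 90.0), ([359.5, 185.5], [13.0, 19.0], 90.0)] [0.654  0.089  0.0284] 0.0026
ran
[... 193 characters left out ...]
0.1031 0.0213] 0.0026 rngT [0.4523 0.1013 0.0413] z.01 ctr [0.4525 0.1038] sides 0.0464 0.0494 yaw -0.124
horn topface [([485.1, 210.4], [11.5, 41.8], 19.2), ([376.7, 369.8], [52.4, 19.0], 16.7)] [ 0.505  -0.4239  0.0432] 0.0
horn [481.2 208. ] [374.9 374. ] tri [ 0.509  -0.4207  0.014 ] 0.0078 rngT [ 0.5113 -0.4129  0.0435] z.01 ctr [ 0.5131 -0.4231] sides 0.1196 0.051 yaw -0.441
cup [373.5 228. ] [308.  258.5] tri [ 0.4503 -0.1167  0.0306] 0.0043 rngT [ 0.4521 -0.1134  0.0752] z.01 ctr [ 0.4526 -0.1188] sides 0.0481 0.0452 yaw -1.558
stand [428.2 175.1] [392.5 296.2] tri [ 0.6033 -0.2698  0.0276] 0.0011 rngT [ 0.6014 -0.2674  0.039 ] z.01 ctr [ 0.6049 -0.273 ] sides 0.0755 0.0517 yaw -0.85
```

Heights from two views match the text (24, 28, ~42, 43 mm; rim 10 mm, floor 5 mm). Next: the horn anvil origin, plus a helper that gives the tool-axis distances.

```bash
cat > go.py <<'E'
import sys,numpy as np
from scipy.spatial.transform import Rotation as Ro
from bench import arm
x,y,z,w=map(float,sys.argv[1:]); o=arm.get_obs()
R=Ro.from_euler('xyz',o["ee_rot"]);G=Ro.from_euler('xyz',[np.pi,0,w])
print("rotvec",(R.inv()*G).as_rotvec().round(3),"then d(tool)",G.inv().apply(np.array([x,y,z])-o["eef_pos"]).round(4),"pos",o["eef_pos"].round(4),"F",o["force"].round(1),"t",round(float(o["t"]),1))
E
python3 - <<'E'
from h import *
T=dict(np.load("top0.npz"))
q=lambda u,v,z:plane(T,(u/4.2+335,v/4.2+140),z)[:2]
a,b,f,tip=q(591,362,.044),q(614,311,.044),q(637,258,.044),q(657,213,.031)
print(a,b,f,tip,np.linalg.norm(f-a),np.linalg.norm(tip-a))
for e in(f,tip):
    d=(e-a);d/=np.linalg.norm(d);print("yaw",np.arctan2(d[1],d[0]),"origin",a+.04*d)
E
python3 go.py .451 .103 .10 1.45
```

```text
[ 0.46100798 -0.39763512] [ 0.49470568 -0.41281123] [ 0.52980617 -0.42803024] [ 0.5608055  -0.44550332] 0.07521339639802924 0.11068383115205535
yaw -0.4160148954336965 origin [ 0.49759624 -0.41379986]
yaw -0.4472380782767172 origin [ 0.49707378 -0.41493419]
rotvec [-1.000e-03  1.000e-03  1.433e+00] then d(tool) [-0.4867  0.3459  0.0779] pos [0.1663 0.6278 0.1779] F [-1.2  0.3  1.2] t 0.1
```
Move: 10 rows of rz 0.1433; then 12 rows of (-.04056, .02883 , ...) mag .0498 → use 13 rows: (-.0374,.0266,.006). That exceeds 20 rows; two calls. dz positive = down. z at end .10.

The manual's scale: shifts go in units of 100 mm and turns go in units of 0.1 rad. Converting my numbers, 0.143 rad is 1.43.

```bash
echo '[[[0,0,1.43],[0,0,0],1],[[0,0,1.43],[0,0,0],1],[[0,0,1.43],[0,0,0],1],[[0,0,1.43],[0,0,0],1],[[0,0,1.43],[0,0,0],1],[[0,0,1.43],[0,0,0],1],[[0,0,1.43],[0,0,0],1],[[0,0,1.43],[0,0,0],1],[[0,0,1.43],[0,0,0],1],[[0,0,1.43],[0,0,0],1]]' | python3 inch.py 40; echo '[[[0,0,0],[-0.35,0.25,0.055],1],[[0,0,0],[-0.35,0.25,0.055],1],[[0,0,0],[-0.35,0.25,0.055],1],[[0,0,0],[-0.35,0.25,0.055],1],[[0,0,0],[-0.35,0.25,0.055],1],[[0,0,0],[-0.35,0.25,0.055],1],[[0,0,0],[-0.35,0.25,0.055],1],[[0,0,0],[-0.35,0.25,0.055],1],[[0,0,0],[-0.35,0.25,0.055],1],[[0,0,0],[-0.35,0.25,0.055],1],[[0,0,0],[-0.35,0.25,0.055],1],[[0,0,0],[-0.35,0.25,0.055],1],[[0,0,0],[-0.35,0.25,0.055],1],[[0,0,0],[-0.3,0.2,0.06],1]]' | python3 inch.py; python3 go.py .451 .103 .012 1.45
```

```text
t: 1.1
eef_pos: [0.1662, 0.628, 0.1782]
ee_rot: [-3.142, 0.001, 1.447]
force: [0.5, 0.3, -1.0]
grip_width: 0.999
gripper_force: 0.0
t: 2.5
eef_pos: [0.4527, 0.104, 0.1012]
ee_rot: [3.141, -0.0, 1.452]
force: [0.4, 0.8, -1.0]
grip_width: 0.999
gripper_force: 0.0
rotvec [ 0.    -0.     0.002] then d(tool) [-0.0012 -0.0015  0.0892] pos [0.4527 0.104  0.1012] F [ 0.4  0.8 -1. ] t 2.5
```

```bash
echo '[[[0,0,0],[-0.012,-0.015,0.3],1],[[0,0,0],[0,0,0.3],1],[[0,0,0],[0,0,0.2],1],[[0,0,0],[0,0,0.09],1],[[0,0,0],[0,0,0],1],[[0,0,0],[0,0,0],0.3],[[0,0,0],[0,0,0],0.3],[[0,0,0],[0,0,0],0.3],[[0,0,0],[0,0,0],0.3],[[0,0,0],[0,0,0],0.3],[[0,0,0],[0,0,0],0.3],[[0,0,0],[0,0,0],0.3],[[0,0,0],[0,0,0],0.3]]' | python3 inch.py 40;  python3 go.py .523 .432 .12 1.908
```

```text
t: 3.8
eef_pos: [0.4502, 0.1051, 0.0123]
ee_rot: [-3.142, -0.0, 1.453]
force: [-0.6, -0.2, 0.1]
grip_width: 0.324
gripper_force: 0.0
rotvec [-0.    -0.    -0.455] then d(tool) [ 0.2844  0.1769 -0.1077] pos [0.4502 0.1051 0.0123] F [-0.6 -0.2  0.1] t 3.8
```

```bash
python3 - <<'E'
from bench import arm
import cv2,numpy as np
a=[]
for n,(x,y) in(("top",(296,227)),("side",(289,190))):
    c=arm.read_camera(n);np.savez(n+"1.npz",**c)
    a.append(cv2.resize(np.clip(255*(c["img"][y-50:y+50,x-50:x+50]/255.)**.5,0,255).astype('uint8'),(400,400),interpolation=cv2.INTER_CUBIC))
cv2.imwrite("pics/g1.png",np.hstack(a))
E
```

```text
(no output)
```

View pics/g1.png

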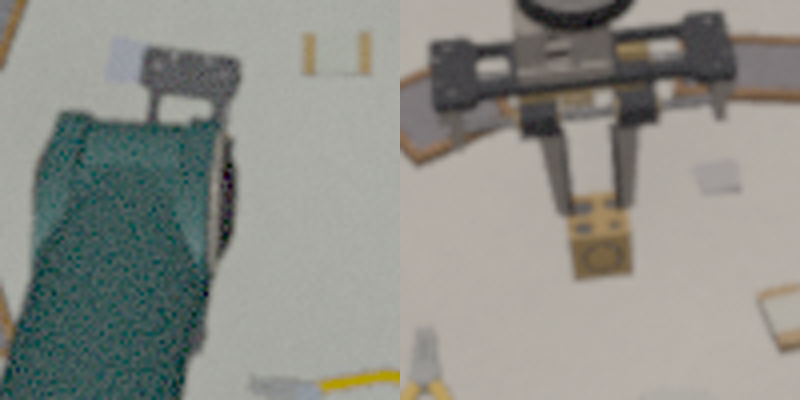

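The side crop shows the fingers shut behind the cube: the tips vanish behind its top-rear edge at crop (570–620,205), and the cube hasn't moved. I'll compare where the calibration puts the fingers with the reported TCP.

```bash
python3 - <<'E'
from h import *
from bench import arm
S=dict(np.load("side1.npz"));S0=dict(np.load("side0.npz"));T=dict(np.load("top1.npz"));T0=dict(np.load("top0.npz"))
print(abs(S["R"]-S0["R"]).max(),abs(S["t"]-S0["t"]).max(),abs(T["t"]-T0["t"]).max())
p=arm.get_obs()["eef_pos"]
for dz in(0,.04,.08):
    q=S["R"]@(p+[0,0,dz])+S["t"];print(dz,S["fx"]*q[0]/q[2]+S["cx"],S["fy"]*q[1]/q[2]+S["cy"])
for u,v in((141,180),(139.5,160),(156,180)): # crop px/4
    pass
for cu,cv in((555,165),(565,190),(627,165),(625,190),(600,215),(600,255),(590,50)):
    uv=((cu-400)/4+239,cv/4+140);print(np.round(uv),rng(S,uv).round(4))
E
```

```text
0.0 0.0 0.0
0 288.1741856266691 200.3498796337316
0.04 287.2772586120634 190.03272149553652
0.08 286.3359553773576 179.20511326174508
[278. 181.] [0.4259 0.0971 0.0986]
[280. 188.] [0.4311 0.0995 0.0722]
[296. 181.] [0.4727 0.0933 0.0895]
[295. 188.] [0.4706 0.0954 0.0652]
[289. 194.] [0.4533 0.1007 0.0414]
[289. 204.] [0.4475 0.0808 0.0238]
[286. 152.] [0.4528 0.0846 0.1988]
```

```bash
echo '[[[0,0,0],[0,0,0],0],[[0,0,0],[0,0,0],0],[[0,0,0],[0,0,0],0]]' | python3 inch.py 40; python3 - <<'E'
from bench import arm
import cv2,numpy as np
c=arm.read_camera("side");i=c["img"][165:215,255:325];z=c["range_z"][165:215,255:325]
a=cv2.resize(np.clip(255*(i/255.)**.5,0,255).astype('uint8'),None,fx=8,fy=8,interpolation=cv2.INTER_CUBIC)
cv2.imwrite("pics/g2.png",a)
R,t=c["R"],c["t"];v,u=np.mgrid[165:215,255:325];P=np.dstack([(u-c["cx"])/c["fx"]*z,(v-c["cy"])/c["fy"]*z,z])-t
W=P@R
for r in(188,191,194,197,200,204): print(r,[tuple((1000*W[r-165,k-255]).round().astype(int).tolist()) for k in range(274,303,2)])
E
```

```text
t: 4.2
eef_pos: [0.4502, 0.1051, 0.0123]
ee_rot: [3.142, 0.0, 1.453]
force: [-0.1, 0.2, 0.4]
grip_width: 0.06
gripper_force: 0.0
188 [(425, 180, -3), (430, 176, -1), (436, 175, -2), (441, 174, -2), (435, 97, 71), (441, 98, 69), (446, 96, 69), (463, 167, -2), (456, 95, 68), (462, 96, 65), (472, 119, 41), (485, 159, -1), (490, 156, 2), (496, 155, 1), (501, 152, 2)]
191 [(422, 163, 1), (427, 163, 0), (433, 161, 0), (438, 159, 1), (435, 99, 59), (440, 98, 58), (445, 96, 59), (453, 110, 44), (455, 93, 59), (461, 94, 56), (469, 109, 40), (482, 148, -1), (488, 146, -1), (493, 142, 2), (499, 143, -1)]
194 [(419, 152, 0), (425, 150, 2), (430, 149, 1), (436, 148, 0), (435, 105, 41), (441, 109, 36), (445, 103, 41), (450, 100, 41), (456, 100, 41), (461, 97, 42), (466, 95, 43), (471, 94, 42), (485, 133, 1), (490, 130, 1), (495, 128, 2)]
197 [(417, 140, 1), (422, 136, 3), (428, 138, -1), (433, 139, -3), (432, 94, 42), (438, 95, 38), (443, 96, 36), (447, 86, 45), (453, 86, 43), (459, 94, 34), (463, 84, 42), (468, 83, 41), (482, 122, 0), (487, 120, 0), (493, 119, 0)]
200 [(414, 129, 1), (420, 129, -1), (426, 129, -3), (431, 126, -1), (430, 82, 42), (436, 86, 37), (441, 86, 35), (446, 83, 37), (451, 81, 37), (456, 80, 37), (462, 81, 34), (467, 76, 37), (479, 113, -2), (484, 107, 2), (490, 108, -1)]
204 [(411, 113, 1), (416, 111, 2), (422, 109, 2), (427, 107, 3), (429, 82, 28), (434, 82, 26), (439, 81, 25), (444, 78, 27), (450, 78, 25), (455, 78, 23), (461, 79, 20), (466, 79, 19), (475, 94, 2), (480, 92, 2), (486, 91, 2)]
```

View pics/g2.png

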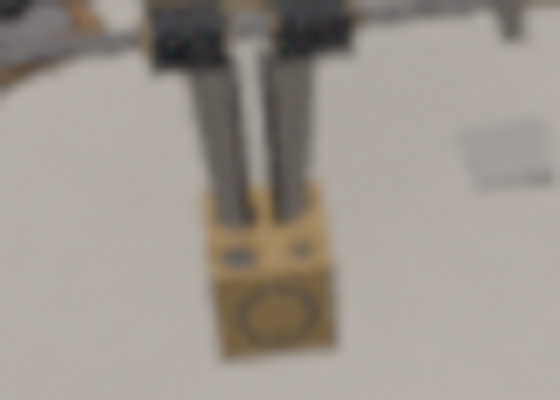

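The fingers have shut above the cube's top, with tips ending at crop (235–290,225), which is z≈0.042 or more. So the real fingertips look about 30 mm higher than the reported TCP. I'll check this against the gripper geometry in depth.

```bash
python3 - <<'E'
from bench import arm
import numpy as np
o=arm.get_obs();print(o["eef_pos"],o["q"].round(3))
for n,rows,cols in(("side",range(150,197,2),(279,282,285,288,291,293)),):
    c=arm.read_camera(n);z=c["range_z"];R,t=c["R"],c["t"]
    for r in rows:
        print(r,[tuple((1000*(R.T@(np.array([(k-c["cx"])/c["fx"],(r-c["cy"])/c["fy"],1])*z[r,k]-t))).round().astype(int).tolist()) for k in cols])
E
```

```text
[0.45026806 0.10506889 0.01228539] [-0.677  0.449  0.45   2.191 -0.357  0.57  -0.08 ]
150 [(434, 75, 218), (441, 74, 218), (450, 86, 206), (457, 86, 204), (464, 84, 205), (475, 115, 178)]
152 [(435, 89, 201), (442, 86, 202), (450, 89, 198), (457, 85, 199), (464, 85, 198), (473, 107, 177)]
154 [(435, 90, 194), (441, 83, 198), (449, 85, 195), (456, 82, 195), (464, 85, 191), (471, 98, 179)]
156 [(434, 90, 188), (442, 88, 188), (448, 84, 190), (455, 82, 189), (463, 82, 187), (469, 91, 179)]
158 [(433, 84, 186), (441, 85, 184), (448, 82, 184), (455, 83, 182), (462, 81, 182), (468, 85, 178)]
160 [(433, 87, 178), (440, 87, 176), (447, 84, 177), (454, 81, 177), (462, 81, 175), (466, 78, 177)]
162 [(433, 87, 171), (440, 84, 172), (446, 81, 173), (455, 84, 168), (462, 82, 169), (467, 86, 164)]
164 [(433, 91, 162), (440, 90, 160), (476, 258, 11), (455, 87, 159), (462, 85, 160), (466, 81, 161)]
166 [(432, 88, 158), (438, 81, 162), (476, 258, 3), (453, 78, 161), (460, 76, 161), (465, 78, 158)]
168 [(430, 78, 160), (437, 77, 159), (445, 80, 155), (452, 77, 155), (459, 72, 157), (464, 72, 157)]
170
[... 670 characters left out ...]
, 92, 91), (465, 92, 90)]
184 [(442, 190, -1), (436, 96, 87), (444, 97, 84), (452, 94, 84), (459, 93, 83), (465, 93, 82)]
186 [(440, 181, -1), (436, 96, 80), (443, 95, 78), (451, 94, 77), (459, 93, 76), (464, 90, 78)]
188 [(438, 173, 0), (435, 98, 70), (443, 96, 71), (451, 95, 69), (458, 91, 71), (463, 90, 70)]
190 [(437, 165, -1), (438, 120, 42), (443, 96, 63), (450, 95, 61), (458, 92, 63), (468, 117, 36)]
192 [(434, 155, 2), (437, 118, 36), (442, 95, 57), (452, 108, 41), (458, 93, 54), (465, 102, 43)]
194 [(433, 147, 1), (435, 103, 43), (442, 100, 44), (450, 99, 43), (457, 93, 46), (464, 99, 39)]
196 [(431, 140, 1), (433, 97, 42), (441, 98, 39), (449, 96, 39), (456, 90, 42), (462, 92, 38)]
```

The gripper body's lower edge is at z≈0.142 and the fingers end at about 0.046. The reported z of 0.012 is therefore about 35 mm low, while x and y agree. I'll rise clear and measure the fingertips directly.

```bash
echo '[[[0,0,0],[0,0,-0.3],0],[[0,0,0],[0,0,-0.3],0],[[0,0,0],[0,0,0],0.06]]' | python3 inch.py 40; python3 - <<'E'
from bench import arm
import cv2,numpy as np
p=arm.get_obs()["eef_pos"];print(p)
c=arm.read_camera("side");z=c["range_z"];R,t=c["R"],c["t"]
for d in(0,.035):
    q=R@(p+[0,-.01,d])+t;print(d,c["fx"]*q[0]/q[2]+c["cx"],c["fy"]*q[1]/q[2]+c["cy"])
for r in range(166,192):
    print(r,[tuple((1000*(R.T@(np.array([(k-c["cx"])/c["fx"],(r-c["cy"])/c["fy"],1])*z[r,k]-t))).round().astype(int).tolist()) for k in (282,284,291,293)])
i=c["img"][140:210,250:330]
cv2.imwrite("pics/g3.png",cv2.resize(np.clip(255*(i/255.)**.5,0,255).astype('uint8'),None,fx=7,fy=7,interpolation=cv2.INTER_CUBIC))
E
```

```text
t: 4.6
eef_pos: [0.4528, 0.1058, 0.0752]
ee_rot: [3.136, -0.003, 1.452]
force: [0.2, -0.5, -0.4]
grip_width: 0.056
gripper_force: 0.0
[0.45281495 0.1057752  0.07515044]
0 288.5072578440783 186.02101800142364
0.035 287.69740788329244 176.3060706581485
166 [(441, 100, 145), (446, 96, 148), (463, 92, 147), (468, 91, 146)]
167 [(440, 97, 145), (445, 96, 144), (463, 93, 142), (468, 94, 140)]
168 [(441, 99, 139), (445, 94, 142), (462, 92, 140), (468, 93, 137)]
169 [(440, 97, 137), (445, 98, 135), (463, 97, 132), (468, 96, 131)]
170 [(440, 99, 132), (445, 100, 130), (463, 99, 127), (467, 93, 131)]
171 [(440, 100, 129), (444, 94, 132), (462, 93, 129), (468, 97, 124)]
172 [(439, 99, 126), (445, 100, 124), (462, 97, 122), (467, 95, 122)]
173 [(439, 100, 122), (445, 99, 121), (462, 93, 122), (467, 96, 118)]
174 [(439, 99, 119), (444, 98, 118), (462, 96, 115), (490, 216, 3)]
175 [(439, 98, 117), (444, 99, 115), (462, 96, 113), (490, 217, -2)]
176 [(457, 215, 4), (443, 97, 113), (482, 207, 5), (488, 206, 4)]
177 [(457, 215, 1), (462, 211, 2), (482, 207, 1), (488, 206, 0)]
178 [(456, 212, 0), (461
[... 219 characters left out ...]
2, 0), (484, 190, 0)]
182 [(452, 193, 2), (458, 198, -4), (477, 186, 1), (482, 182, 4)]
183 [(452, 193, -3), (457, 188, 0), (476, 182, 2), (482, 181, 1)]
184 [(451, 190, -4), (456, 188, -3), (475, 176, 3), (481, 179, -2)]
185 [(449, 182, 1), (455, 184, -3), (475, 177, -2), (480, 176, -2)]
186 [(448, 179, -1), (454, 178, -1), (474, 173, -2), (478, 166, 3)]
187 [(448, 176, -1), (453, 174, -1), (473, 168, -1), (478, 164, 1)]
188 [(447, 172, -2), (452, 166, 2), (464, 120, 42), (469, 120, 41)]
189 [(439, 124, 42), (444, 123, 41), (463, 117, 42), (468, 116, 41)]
190 [(438, 118, 43), (444, 121, 39), (463, 118, 37), (468, 115, 39)]
191 [(438, 120, 38), (443, 117, 39), (462, 114, 37), (467, 112, 37)]
```

View pics/g3.png

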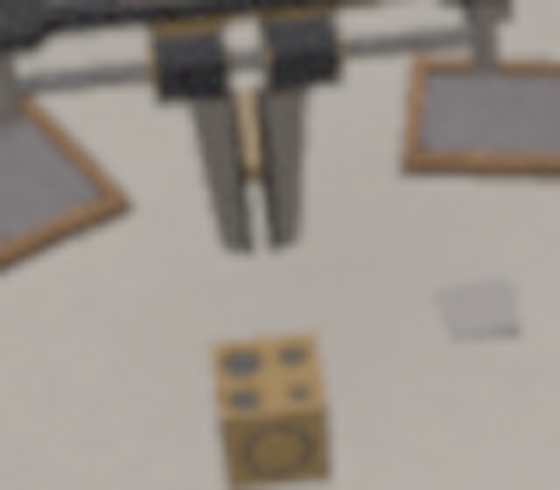

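The fingertips end at crop (240–285,250), z≈0.111, against a reported 0.075. x and y agree, so reported z sits 36 mm below the real tips. I'll apply that correction and check it by a light touch on the bench with the open fingers astride the cube.

```bash
echo '[[[0,0,0],[0,0,0],1],[[0,0,0],[0,0,0],1],[[0,0,0],[0,0,0],1],[[0,0,0],[0,0,0],1],[[0,0,0],[0,0,0],1],[[0,0,0],[0,0,0],1],[[0,0,0],[0,0,0],1],[[0,0,0],[0,0,0],1]]' | python3 inch.py 40 | tail -2; python3 go.py .451 .1035 -.0235 1.45
```

```text
grip_width: 0.733
gripper_force: 0.0
rotvec [ 0.    -0.     0.003] then d(tool) [-0.0015  0.001   0.0958] pos [0.4502 0.1051 0.0723] F [-0.2  0.7 -0.1] t 5.5
```

In the tool's units: 0.03 m is 0.3, 0.02 m is 0.2.

```bash
echo '[[[0,0,0],[0,0,0],1],[[0,0,0],[0,0,0],1],[[0,0,0],[-0.015,0.01,0],1],[[0,0,0],[0,0,0.3],1],[[0,0,0],[0,0,0.3],1],[[0,0,0],[0,0,0.2],1],[[0,0,0],[0,0,0.12],1],[[0,0,0],[0,0,0.04],1],[[0,0,0],[0,0,0],1]]' | python3 inch.py 40; for i in 1 2 3 4; do :; done; echo '[[[0,0,0],[0,0,0.03],1],[[0,0,0],[0,0,0],1]]' | python3 inch.py; echo '[[[0,0,0],[0,0,0.02],1],[[0,0,0],[0,0,0],1]]' | python3 inch.py;echo '[[[0,0,0],[0,0,0.02],1],[[0,0,0],[0,0,0],1]]' | python3 inch.py
```

```text
t: 6.35
eef_pos: [0.4512, 0.1033, -0.0237]
ee_rot: [-3.141, 0.0, 1.452]
force: [0.1, 1.1, -0.1]
grip_width: 0.999
gripper_force: 0.0
t: 6.55
eef_pos: [0.4516, 0.1037, -0.0262]
ee_rot: [3.141, -0.001, 1.453]
force: [-0.4, 0.9, 0.5]
grip_width: 0.996
gripper_force: 0.0
t: 6.75
eef_pos: [0.4512, 0.1037, -0.0285]
ee_rot: [3.141, -0.0, 1.453]
force: [-0.1, 0.5, -0.1]
grip_width: 1.001
gripper_force: 0.0
t: 6.95
eef_pos: [0.451, 0.1035, -0.0308]
ee_rot: [-3.141, 0.0, 1.453]
force: [0.4, -0.2, -0.4]
grip_width: 1.001
gripper_force: 0.0
```

In the tool's units: 0.002 m is 0.02.

```bash
echo '[[[0,0,0],[0,0,0.02],1],[[0,0,0],[0,0,0],1]]' | python3 inch.py | sed -n '2p;4p'; echo '[[[0,0,0],[0,0,0.01],1],[[0,0,0],[0,0,0],1]]' | python3 inch.py| sed -n '2p;4p';echo '[[[0,0,0],[0,0,0.01],1],[[0,0,0],[0,0,0],1]]' | python3 inch.py| sed -n '2p;4p'
```

```text
eef_pos: [0.4509, 0.1034, -0.0329]
force: [-0.6, -0.3, 0.1]
eef_pos: [0.451, 0.1034, -0.0338]
force: [-0.1, -0.2, -0.5]
eef_pos: [0.451, 0.1034, -0.0348]
force: [-0.2, 0.4, 0.1]
```

```bash
echo '[[[0,0,0],[0,0,0.01],1],[[0,0,0],[0,0,0],1]]' | python3 inch.py | sed -n '2p;4p'; echo '[[[0,0,0],[0,0,0.01],1],[[0,0,0],[0,0,0],1]]' | python3 inch.py| sed -n '2p;4p'
```

```text
eef_pos: [0.4511, 0.1035, -0.0354]
force: [-1.8, -0.3, 5.9]
eef_pos: [0.4512, 0.1036, -0.0354]
force: [-4.0, -1.5, 18.7]
```

Contact is at reported −0.0354, so real tip z = reported + 0.0354. Now grip the cube.

```bash
sed -i 's/z,w=map(float,sys.argv\[1:\])/z,w=map(float,sys.argv[1:]);z-=.0354/; s/"pos",o\["eef_pos"\].round(4)/"tip",(o["eef_pos"]+[0,0,.0354]).round(4)/' go.py
echo '[[[0,0,0],[0,0,-0.135],1],[[0,0,0],[0,0,0],0.2],[[0,0,0],[0,0,0],0.2],[[0,0,0],[0,0,0],0.2],[[0,0,0],[0,0,0],0.2],[[0,0,0],[0,0,0],0.2],[[0,0,0],[0,0,0],0.2],[[0,0,0],[0,0,0],0.2],[[0,0,0],[0,0,0],0.2],[[0,0,0],[0,0,0],0.2],[[0,0,0],[0,0,0],0.2]]' | python3 inch.py 50; python3 go.py .523 .432 .06 1.908
```

```text
t: 9.05
eef_pos: [0.451, 0.1034, -0.0234]
ee_rot: [-3.142, 0.0, 1.453]
force: [0.8, 0.8, -4.2]
grip_width: 0.452
gripper_force: 50.0
rotvec [-0.     0.    -0.455] then d(tool) [ 0.2863  0.1767 -0.048 ] tip [0.451  0.1034 0.012 ] F [ 0.8  0.8 -4.2] t 9.1
```

In the tool's units: 0.0318 m is 0.318, 0.0196 m is 0.196, -0.114 rad is -1.14.

```bash
echo '[[[0,0,0],[0,0,-0.2],0.2],[[0,0,0],[0,0,-0.3],0.2],[[0,0,0],[0,0,-0.3],0.2],[[0,0,-1.14],[0,0,0],0.2],[[0,0,-1.14],[0,0,0],0.2],[[0,0,-1.14],[0,0,0],0.2],[[0,0,-1.13],[0,0,0],0.2],[[0,0,0],[0.318,0.196,0],0.2],[[0,0,0],[0.318,0.196,0],0.2],[[0,0,0],[0.318,0.196,0],0.2],[[0,0,0],[0.318,0.196,0],0.2],[[0,0,0],[0.318,0.196,0],0.2],[[0,0,0],[0.318,0.196,0],0.2],[[0,0,0],[0.318,0.196,0],0.2],[[0,0,0],[0.318,0.196,0],0.2],[[0,0,0],[0.319,0.199,0],0.2],[[0,0,0],[0,0,0],0.2]]' | python3 inch.py; python3 go.py .523 .432 .018 1.908
```

```text
t: 10.75
eef_pos: [0.5209, 0.4388, 0.0552]
ee_rot: [-3.141, -0.003, 1.915]
force: [-0.5, 0.7, -6.2]
grip_width: 0.458
gripper_force: 50.0
rotvec [-0.    -0.003  0.007] then d(tool) [-0.0071 -0.0002  0.0726] tip [0.5209 0.4388 0.0906] F [-0.5  0.7 -6.2] t 10.8
```

```bash
echo '[[[0,0,0],[0,0,0.2],0.2],[[0,0,0],[0,0,0.2],0.2],[[0,0,0],[0,0,0],0.2],[[0,0,0],[0,0,0],0.2]]' | python3 inch.py; python3 go.py .523 .432 .02 1.908
```

```text
t: 11.15
eef_pos: [0.5224, 0.4311, 0.0159]
ee_rot: [-3.139, 0.001, 1.907]
force: [-0.6, -0.0, -5.7]
grip_width: 0.454
gripper_force: 50.0
rotvec [-0.002  0.001 -0.001] then d(tool) [0.0007 0.0009 0.0313] tip [0.5224 0.4311 0.0513] F [-0.6 -0.  -5.7] t 11.2
```

In the tool's units: 0.015 m is 0.15, 0.01 m is 0.1.

```bash
echo '[[[0,0,0],[0,0,0.15],0.2],[[0,0,0],[0,0,0.1],0.2],[[0,0,0],[0,0,0.05],0.2],[[0,0,0],[0,0,0.02],0.2],[[0,0,0],[0,0,0.01],0.2],[[0,0,0],[0,0,0],0.2]]' | python3 inch.py|sed -n '2p;4p'; echo '[[[0,0,0],[0,0,0.01],0.2],[[0,0,0],[0,0,0],0.2]]' | python3 inch.py|sed -n '2p;4p'
```

```text
eef_pos: [0.5234, 0.4322, -0.016]
force: [0.5, 0.1, -5.7]
eef_pos: [0.5233, 0.4322, -0.0169]
force: [0.2, -0.1, -6.6]
```

In the tool's units: 0.001 m is 0.01.

```bash
echo '[[[0,0,0],[0,0,0.01],0.2],[[0,0,0],[0,0,0],0.2]]' | python3 inch.py|sed -n '2p;4p';echo '[[[0,0,0],[0,0,0.007],0.2],[[0,0,0],[0,0,0],0.2]]' | python3 inch.py|sed -n '2p;4p'
```

```text
eef_pos: [0.5231, 0.4321, -0.0182]
force: [0.1, -0.4, -6.0]
eef_pos: [0.5231, 0.4322, -0.0183]
force: [-1.7, -0.8, 0.2]
```

On the felt. Release, rise, then over to the round anvil.

The manual's scale: shifts go in units of 100 mm and turns go in units of 0.1 rad. Converting my numbers, -0.04 m is -0.4, -0.03 m is -0.3, 0.104 rad is 1.04.

```bash
echo '[[[0,0,0],[0,0,0],0.9],[[0,0,0],[0,0,0],0.9],[[0,0,0],[0,0,0],0.9],[[0,0,0],[0,0,0],0.9],[[0,0,0],[0,0,-0.2],0.9],[[0,0,0],[0,0,-0.3],1],[[0,0,0],[0,0,-0.4],1],[[0,0,1.04],[0,0,0],1],[[0,0,1.04],[0,0,0],1],[[0,0,0],[0,0,0],1]]' | python3 inch.py 50; python3 go.py .6535 .092 .08 1.7
```

```text
t: 13.35
eef_pos: [0.5233, 0.4323, 0.0715]
ee_rot: [3.141, -0.0, 1.7]
force: [0.5, 0.1, -0.4]
grip_width: 1.002
gripper_force: 0.0
rotvec [ 0.001 -0.    -0.   ] then d(tool) [-0.3543  0.0853  0.0269] tip [0.5233 0.4323 0.1069] F [ 0.5  0.1 -0.4] t 13.3
```

In the tool's units: -0.0443 m is -0.443, 0.0034 m is 0.034.

```bash
echo '[[[0,0,0],[-0.443,0.107,0.034],1],[[0,0,0],[-0.443,0.107,0.034],1],[[0,0,0],[-0.443,0.107,0.034],1],[[0,0,0],[-0.443,0.107,0.034],1],[[0,0,0],[-0.443,0.107,0.034],1],[[0,0,0],[-0.443,0.107,0.034],1],[[0,0,0],[-0.443,0.107,0.034],1],[[0,0,0],[-0.442,0.104,0.03],1],[[0,0,0],[0,0,0],1],[[0,0,0],[0,0,0],1]]' | python3 inch.py 60|sed -n '2,4p'; python3 go.py .6535 .092 .008 1.7
```

```text
eef_pos: [0.6534, 0.0898, 0.0439]
ee_rot: [-3.141, 0.0, 1.698]
force: [0.2, 0.6, -0.7]
rotvec [-0.001  0.    -0.002] then d(tool) [0.0022 0.0004 0.0713] tip [0.6534 0.0898 0.0793] F [ 0.2  0.6 -0.7] t 14.3
```

```bash
echo '[[[0,0,0],[0.02,0,0.3],1],[[0,0,0],[0,0,0.25],1],[[0,0,0],[0,0,0.1],1],[[0,0,0],[0,0,0.05],1],[[0,0,0],[0,0,0.01],1],[[0,0,0],[0,0,0],1],[[0,0,0],[0,0,0],0.2],[[0,0,0],[0,0,0],0.2],[[0,0,0],[0,0,0],0.2],[[0,0,0],[0,0,0],0.2],[[0,0,0],[0,0,0],0.2],[[0,0,0],[0,0,0],0.2],[[0,0,0],[0,0,0],0.2],[[0,0,0],[0,0,0],0.2],[[0,0,0],[0,0,0],0.2]]' | python3 inch.py 60; python3 go.py .657 -.0937 .08 1.7
```

```text
t: 15.85
eef_pos: [0.6529, 0.0937, -0.0267]
ee_rot: [-3.141, -0.0, 1.7]
force: [-0.7, -0.3, 2.5]
grip_width: 0.531
gripper_force: 60.0
rotvec [-0. -0. -0.] then d(tool) [-0.1864 -0.02   -0.0713] tip [0.6529 0.0937 0.0087] F [-0.7 -0.3  2.5] t 15.8
```

In the tool's units: -0.038 m is -0.38, -0.037 m is -0.37.

```bash
echo '[[[0,0,0],[0,0,-0.1],0.2],[[0,0,0],[0,0,-0.25],0.2],[[0,0,0],[0,0,-0.25],0.2],[[0,0,0],[-0.37,-0.04,-0.025],0.2],[[0,0,0],[-0.37,-0.04,-0.025],0.2],[[0,0,0],[-0.37,-0.04,-0.025],0.2],[[0,0,0],[-0.37,-0.04,-0.025],0.2],[[0,0,0],[-0.38,-0.04,-0.025],0.2],[[0,0,0],[0,0,0],0.2],[[0,0,0],[0,0,0],0.2],[[0,0,0],[0,0,0],0.2]]' | python3 inch.py ; python3 go.py .657 -.0937 .0157 1.7
```

```text
t: 16.95
eef_pos: [0.657, -0.0918, 0.0455]
ee_rot: [-3.141, -0.001, 1.701]
force: [-0.4, 1.1, -3.3]
grip_width: 0.53
gripper_force: 60.0
rotvec [-0.    -0.001  0.001] then d(tool) [-0.0019 -0.0002  0.0652] tip [ 0.657  -0.0918  0.0809] F [-0.4  1.1 -3.3] t 16.9
```

```bash
echo '[[[0,0,0],[-0.02,0,0.3],0.2],[[0,0,0],[0,0,0.2],0.2],[[0,0,0],[0,0,0.1],0.2],[[0,0,0],[0,0,0.04],0.2],[[0,0,0],[0,0,0.01],0.2],[[0,0,0],[0,0,0],0.2],[[0,0,0],[0,0,0],0.2]]' | python3 inch.py |sed -n '2p;4p';echo '[[[0,0,0],[0,0,0.01],0.2],[[0,0,0],[0,0,0],0.2]]' | python3 inch.py|sed -n '2p;4p';echo '[[[0,0,0],[0,0,0.01],0.2],[[0,0,0],[0,0,0],0.2]]' | python3 inch.py|sed -n '2p;4p'
```

```text
eef_pos: [0.6582, -0.0953, -0.0181]
force: [-0.3, 0.4, -3.4]
eef_pos: [0.6576, -0.0954, -0.0198]
force: [-0.3, 0.1, -3.2]
eef_pos: [0.6573, -0.0953, -0.0213]
force: [0.2, 0.1, -3.9]
```

```bash
echo '[[[0,0,0],[0,0,0.005],0.2],[[0,0,0],[0,0,0],0.2]]' | python3 inch.py|sed -n '2p;4p';echo '[[[0,0,0],[0,0,0.005],0.2],[[0,0,0],[0,0,0],0.2]]' | python3 inch.py|sed -n '2p;4p'
```

```text
eef_pos: [0.6574, -0.0954, -0.0216]
force: [0.1, 0.3, -3.0]
eef_pos: [0.6575, -0.0954, -0.0216]
force: [-2.4, 0.4, 3.0]
```

```bash
echo '[[[0,0,0],[0,0,0],0.9],[[0,0,0],[0,0,0],0.9],[[0,0,0],[0,0,0],0.9],[[0,0,0],[0,0,0],0.9],[[0,0,0],[0,0,-0.2],0.9],[[0,0,0],[0,0,-0.4],1],[[0,0,0],[0,0,-0.4],1],[[0,0,0],[0,0,-0.3],1],[[0,0,-1.47],[0,0,0],1],[[0,0,-1.47],[0,0,0],1],[[0,0,-1.47],[0,0,0],1],[[0,0,-1.47],[0,0,0],1],[[0,0,-1.47],[0,0,0],1],[[0,0,-1.47],[0,0,0],1],[[0,0,-1.47],[0,0,0],1],[[0,0,0],[0,0,0],1]]' | python3 inch.py 60; python3 go.py .497 -.4145 .12 2.72
```

```text
t: 20.05
eef_pos: [0.6574, -0.0956, 0.1078]
ee_rot: [3.141, 0.0, 2.729]
force: [0.0, -0.4, 0.2]
grip_width: 0.998
gripper_force: 0.0
rotvec [0.001 0.    0.009] then d(tool) [ 0.0159 -0.3566  0.0232] tip [ 0.6574 -0.0956  0.1432] F [ 0.  -0.4  0.2] t 20.1
```

In the tool's units: -0.0446 m is -0.446, -0.0445 m is -0.445, 0.009 rad is 0.09.

```bash
echo '[[[0,0,0.09],[0.02,-0.446,0],1],[[0,0,0],[0.02,-0.446,0],1],[[0,0,0],[0.02,-0.446,0],1],[[0,0,0],[0.02,-0.446,0],1],[[0,0,0],[0.02,-0.446,0],1],[[0,0,0],[0.02,-0.446,0],1],[[0,0,0],[0.02,-0.446,0],1],[[0,0,0],[0.02,-0.445,0],1],[[0,0,0],[0,0,0.3],1],[[0,0,0],[0,0,0.3],1],[[0,0,0],[0,0,0],1],[[0,0,0],[0,0,0],1]]' | python3 inch.py 60; python3 go.py .497 -.4145 .0145 2.72
```

```text
t: 21.25
eef_pos: [0.4971, -0.4142, 0.0478]
ee_rot: [3.142, -0.001, 2.718]
force: [0.2, -0.3, -0.1]
grip_width: 0.997
gripper_force: 0.0
rotvec [ 0.    -0.001 -0.002] then d(tool) [ 0.     -0.0003  0.0687] tip [ 0.4971 -0.4142  0.0832] F [ 0.2 -0.3 -0.1] t 21.2
```

```bash
echo '[[[0,0,0],[0,0,0.3],1],[[0,0,0],[0,0,0.25],1],[[0,0,0],[0,0,0.1],1],[[0,0,0],[0,0,0.03],1],[[0,0,0],[0,0,0],1],[[0,0,0],[0,0,0],0.05],[[0,0,0],[0,0,0],0.05],[[0,0,0],[0,0,0],0.05],[[0,0,0],[0,0,0],0.05],[[0,0,0],[0,0,0],0.05],[[0,0,0],[0,0,0],0.05],[[0,0,0],[0,0,0],0.05],[[0,0,0],[0,0,0],0.05],[[0,0,0],[0,0,0],0.05],[[0,0,0],[0,0,0],0.05],[[0,0,0],[0,0,0],0.05],[[0,0,0],[0,0,0],0.05]]' | python3 inch.py 60; python3 go.py .605 .2615 .13 2.817
```

```text
t: 22.95
eef_pos: [0.4968, -0.4151, -0.0202]
ee_rot: [-3.141, 0.0, 2.719]
force: [-1.2, -2.4, -0.8]
grip_width: 0.28
gripper_force: 60.0
rotvec [-0.001  0.    -0.098] then d(tool) [ 0.1133  0.6757 -0.1148] tip [ 0.4968 -0.4151  0.0152] F [-1.2 -2.4 -0.8] t 22.9
```

```bash
echo '[[[0,0,0],[0,0,-0.1],0.05],[[0,0,0],[0,0,-0.3],0.05],[[0,0,0],[0,0,-0.4],0.05],[[0,0,0],[0,0,-0.4],0.05],[[0,0,-0.98],[0,0,0],0.05],[[0,0,0],[0.081,0.483,0],0.05],[[0,0,0],[0.081,0.483,0],0.05],[[0,0,0],[0.081,0.483,0],0.05],[[0,0,0],[0.081,0.483,0],0.05],[[0,0,0],[0.081,0.483,0],0.05],[[0,0,0],[0.081,0.483,0],0.05],[[0,0,0],[0.081,0.483,0],0.05],[[0,0,0],[0.081,0.483,0],0.05],[[0,0,0],[0.081,0.483,0],0.05],[[0,0,0],[0.081,0.483,0],0.05],[[0,0,0],[0.081,0.483,0],0.05],[[0,0,0],[0.081,0.483,0],0.05],[[0,0,0],[0.081,0.483,0],0.05],[[0,0,0],[0.08,0.478,0],0.05],[[0,0,0],[0,0,0],0.05]]' | python3 inch.py ; echo '[[[0,0,0],[0,0,0],0.05],[[0,0,0],[0,0,0],0.05]]' | python3 inch.py|tail -2;  python3 go.py .605 .2615 .02 2.817; python3 - <<'E'
from bench import arm
import cv2,numpy as np
a=[]
for n,(x,y) in(("top",(260,190)),("side",(326,140))):
    c=arm.read_camera(n)
    a.append(cv2.resize(np.clip(255*(c["img"][y-65:y+65,x-65:x+65]/255.)**.5,0,255).astype('uint8'),(400,400),interpolation=cv2.INTER_CUBIC))
cv2.imwrite("pics/g4.png",np.hstack(a))
E
```

```text
t: 24.95
eef_pos: [0.6013, 0.2743, 0.099]
ee_rot: [3.136, -0.005, 2.83]
force: [-1.0, 1.0, -6.5]
grip_width: 0.276
gripper_force: 60.0
grip_width: 0.28
gripper_force: 60.0
rotvec [-0.002 -0.002 -0.   ] then d(tool) [-0.001   0.0012  0.1144] tip [0.6036 0.2607 0.1344] F [-0.  -1.8 -6.3] t 25.1
```

View pics/g4.png

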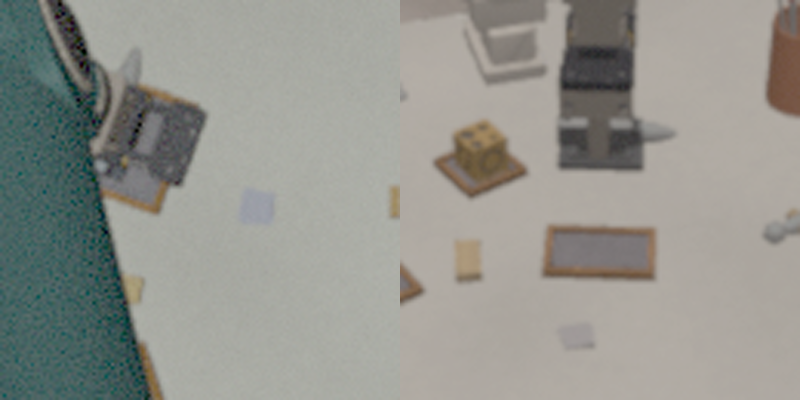

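The right crop shows the anvil held level, foot x 560–643 with the finger centred at 600, horn to the right, over the long tray. The cube sits flat in its tray at (480,155). Lowering.

```bash
echo '[[[0,0,0],[-0.01,0.01,0.3],0.05],[[0,0,0],[0,0,0.3],0.05],[[0,0,0],[0,0,0.3],0.05],[[0,0,0],[0,0,0.15],0.05],[[0,0,0],[0,0,0.06],0.05],[[0,0,0],[0,0,0.01],0.05],[[0,0,0],[0,0,0],0.05],[[0,0,0],[0,0,0],0.05]]' | python3 inch.py|sed -n '2p;4p'; echo '[[[0,0,0],[0,0,0.01],0.05],[[0,0,0],[0,0,0],0.05]]' | python3 inch.py|sed -n '2p;4p'
```

```text
eef_pos: [0.6072, 0.2634, -0.0105]
force: [-1.2, -0.3, -5.9]
eef_pos: [0.6063, 0.2631, -0.0125]
force: [-0.2, -0.5, -6.8]
```

```bash
for k in 1; do :; done; echo '[[[0,0,0],[0,0,0.01],0.05],[[0,0,0],[0,0,0],0.05],[[0,0,0],[0,0,0.005],0.05],[[0,0,0],[0,0,0],0.05]]' | python3 inch.py|sed -n '2p;4p'; echo '[[[0,0,0],[0,0,0.007],0.05],[[0,0,0],[0,0,0],0.05]]' | python3 inch.py|sed -n '2p;4p'; echo '[[[0,0,0],[0,0,0.006],0.05],[[0,0,0],[0,0,0],0.05]]' | python3 inch.py|sed -n '2p;4p'
```

```text
eef_pos: [0.6059, 0.2628, -0.0148]
force: [-0.7, 0.6, -5.5]
eef_pos: [0.6061, 0.2629, -0.0152]
force: [-1.0, -0.3, -3.8]
eef_pos: [0.6061, 0.2629, -0.0152]
force: [-2.7, -1.4, 2.5]
```

In the tool's units: -0.04 m is -0.4, -0.02 m is -0.2, 0.145 rad is 1.45.

```bash
echo '[[[0,0,0],[0,0,0],0.9],[[0,0,0],[0,0,0],0.9],[[0,0,0],[0,0,0],0.9],[[0,0,0],[0,0,0],0.9],[[0,0,0],[0,0,-0.2],0.9],[[0,0,0],[0,0,-0.4],1],[[0,0,0],[0,0,-0.4],1],[[0,0,0],[0,0,-0.2],1],[[0,0,1.45],[0,0,0],1],[[0,0,1.45],[0,0,0],1],[[0,0,1.45],[0,0,0],1],[[0,0,1.45],[0,0,0],1],[[0,0,1.45],[0,0,0],1],[[0,0,1.45],[0,0,0],1],[[0,0,1.45],[0,0,0],1],[[0,0,1.45],[0,0,0],1],[[0,0,1.45],[0,0,0],1],[[0,0,1.45],[0,0,0],1],[[0,0,1.45],[0,0,0],1],[[0,0,1.45],[0,0,0],1]]' | python3 inch.py 60; python3 go.py .367 -.2765 .12 1.085
```

```text
t: 29.05
eef_pos: [0.6061, 0.2631, 0.1041]
ee_rot: [3.141, -0.0, 1.072]
force: [0.2, -0.2, -0.6]
grip_width: 1.003
gripper_force: 0.0
rotvec [ 0.    -0.    -0.013] then d(tool) [-0.5888  0.0405  0.0195] tip [0.6061 0.2631 0.1395] F [ 0.2 -0.2 -0.6] t 29.1
```

```bash
echo '[[[0,0,-0.13],[-0.453,0.031,0],1],[[0,0,0],[-0.453,0.031,0],1],[[0,0,0],[-0.453,0.031,0],1],[[0,0,0],[-0.453,0.031,0],1],[[0,0,0],[-0.453,0.031,0],1],[[0,0,0],[-0.453,0.031,0],1],[[0,0,0],[-0.453,0.031,0],1],[[0,0,0],[-0.453,0.031,0],1],[[0,0,0],[-0.453,0.031,0],1],[[0,0,0],[-0.453,0.031,0],1],[[0,0,0],[-0.453,0.031,0],1],[[0,0,0],[-0.453,0.031,0],1],[[0,0,0],[-0.452,0.033,0],1],[[0,0,0],[0,0,0.3],1],[[0,0,0],[0,0,0.3],1],[[0,0,0],[0,0,0],1],[[0,0,0],[0,0,0],1]]' | python3 inch.py 60; python3 go.py .367 -.2765 .0085 1.085; python3 - <<'E'
from bench import arm
import cv2,numpy as np
a=[]
for n,(x,y) in(("top",(420,259)),("side",(291,310))):
    c=arm.read_camera(n)
    a.append(cv2.resize(np.clip(255*(c["img"][y-50:y+50,x-50:x+50]/255.)**.5,0,255).astype('uint8'),(400,400),interpolation=cv2.INTER_CUBIC))
cv2.imwrite("pics/g5.png",np.hstack(a))
E
```

```text
t: 30.75
eef_pos: [0.3693, -0.2781, 0.0443]
ee_rot: [-3.141, 0.0, 1.09]
force: [0.0, -0.5, -0.2]
grip_width: 0.999
gripper_force: 0.0
rotvec [-0.001  0.     0.005] then d(tool) [ 0.0003 -0.0028  0.0712] tip [ 0.3693 -0.2781  0.0797] F [ 0.  -0.5 -0.2] t 30.8
```

View pics/g5.png

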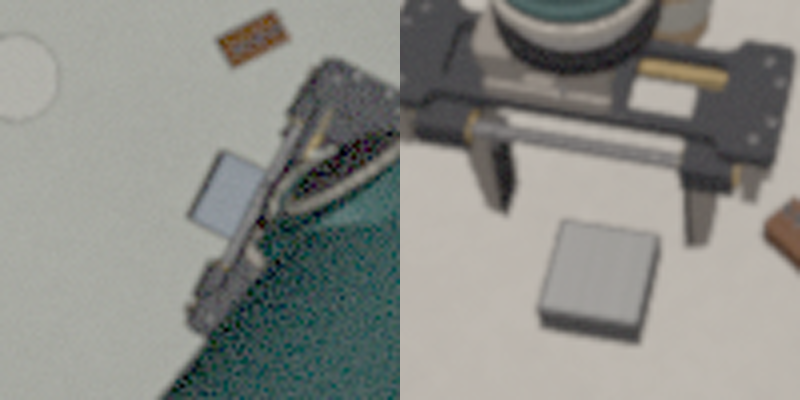

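The fingers, at crop (495,210) and (697,240), straddle the block at (600,280) and are square to it. Descend and grip.

```bash
echo '[[[0,0,0],[0,-0.02,0.3],1],[[0,0,0],[0,0,0.25],1],[[0,0,0],[0,0,0.1],1],[[0,0,0],[0,0,0.05],1],[[0,0,0],[0,0,0.01],1],[[0,0,0],[0,0,0],1],[[0,0,0],[0,0,0],0.2],[[0,0,0],[0,0,0],0.2],[[0,0,0],[0,0,0],0.2],[[0,0,0],[0,0,0],0.2],[[0,0,0],[0,0,0],0.2],[[0,0,0],[0,0,0],0.2],[[0,0,0],[0,0,0],0.2],[[0,0,0],[0,0,0],0.2]]' | python3 inch.py 60; python3 go.py .45 -.22 .13 1.5
```

```text
t: 32.25
eef_pos: [0.3673, -0.2765, -0.027]
ee_rot: [-3.141, -0.001, 1.091]
force: [-1.9, 1.4, 5.4]
grip_width: 0.603
gripper_force: 60.0
rotvec [-0.001 -0.001 -0.409] then d(tool) [ 0.0622  0.0785 -0.1216] tip [ 0.3673 -0.2765  0.0084] F [-1.9  1.4  5.4] t 32.2
```

```bash
echo '[[[0,0,0],[0,0,-0.1],0.2],[[0,0,0],[0,0,-0.3],0.2],[[0,0,0],[0,0,-0.4],0.2],[[0,0,0],[0,0,-0.4],0.2],[[0,0,-1.36],[0,0,0],0.2],[[0,0,-1.36],[0,0,0],0.2],[[0,0,-1.36],[0,0,0],0.2],[[0,0,-1.36],[0,0,0],0.2],[[0,0,-1.36],[0,0,0],0.2],[[0,0,-1.35],[0,0,0],0.2],[[0,0,0],[0,0,0],0.2]]' | python3 inch.py; python3 go.py .45 0 .13 1.906;python3 go.py .37 .2815 .13 1.906
```

```text
t: 33.35
eef_pos: [0.367, -0.2767, 0.0928]
ee_rot: [-3.141, -0.0, 1.906]
force: [-0.5, -0.4, -6.2]
grip_width: 0.602
gripper_force: 60.0
rotvec [-0. -0. -0.] then d(tool) [ 0.234   0.1694 -0.0018] tip [ 0.367  -0.2767  0.1282] F [-0.5 -0.4 -6.2] t 33.4
rotvec [-0. -0. -0.] then d(tool) [ 0.5262  0.1864 -0.0018] tip [ 0.367  -0.2767  0.1282] F [-0.5 -0.4 -6.2] t 33.4
```

In the tool's units: 0.0417 m is 0.417, 0.0334 m is 0.334.

```bash
echo '[[[0,0,0],[0.334,0.242,0],0.2],[[0,0,0],[0.334,0.242,0],0.2],[[0,0,0],[0.334,0.242,0],0.2],[[0,0,0],[0.334,0.242,0],0.2],[[0,0,0],[0.334,0.242,0],0.2],[[0,0,0],[0.334,0.242,0],0.2],[[0,0,0],[0.334,0.242,0],0.2],[[0,0,0],[0.417,0.024,0],0.2],[[0,0,0],[0.417,0.024,0],0.2],[[0,0,0],[0.417,0.024,0],0.2],[[0,0,0],[0.417,0.024,0],0.2],[[0,0,0],[0.417,0.024,0],0.2],[[0,0,0],[0.417,0.024,0],0.2],[[0,0,0],[0.417,0.024,0],0.2],[[0,0,0],[0,0,0.3],0.2],[[0,0,0],[0,0,0.3],0.2],[[0,0,0],[0,0,0],0.2],[[0,0,0],[0,0,0],0.2]]' | python3 inch.py; python3 go.py .3705 .2815 .0134 1.906
```

```text
t: 35.15
eef_pos: [0.3707, 0.2801, 0.0329]
ee_rot: [-3.14, 0.001, 1.903]
force: [0.5, 0.3, -7.2]
grip_width: 0.603
gripper_force: 60.0
rotvec [-0.001  0.001 -0.003] then d(tool) [0.0014 0.0003 0.0549] tip [0.3707 0.2801 0.0683] F [ 0.5  0.3 -7.2] t 35.1
```

In the tool's units: 0.025 m is 0.25, 0.015 m is 0.15.

```bash
echo '[[[0,0,0],[0.01,0,0.25],0.2],[[0,0,0],[0,0,0.15],0.2],[[0,0,0],[0,0,0.08],0.2],[[0,0,0],[0,0,0.03],0.2],[[0,0,0],[0,0,0.01],0.2],[[0,0,0],[0,0,0],0.2],[[0,0,0],[0,0,0],0.2]]' | python3 inch.py|sed -n '2p;4p'; echo '[[[0,0,0],[0,0,0.01],0.2],[[0,0,0],[0,0,0],0.2]]' | python3 inch.py|sed -n '2p;4p'; echo '[[[0,0,0],[0,0,0.01],0.2],[[0,0,0],[0,0,0],0.2]]' | python3 inch.py|sed -n '2p;4p'
```

```text
eef_pos: [0.3709, 0.2821, -0.0183]
force: [-0.0, -0.1, -7.5]
eef_pos: [0.3705, 0.2819, -0.0198]
force: [-0.1, -0.5, -6.0]
eef_pos: [0.3703, 0.2817, -0.0211]
force: [0.0, 0.2, -5.4]
```

In the tool's units: 0.0007 m is 0.007.

```bash
echo '[[[0,0,0],[0,0,0.007],0.2],[[0,0,0],[0,0,0],0.2]]' | python3 inch.py|sed -n '2p;4p'; echo '[[[0,0,0],[0,0,0.006],0.2],[[0,0,0],[0,0,0],0.2]]' | python3 inch.py|sed -n '2p;4p'
```

```text
eef_pos: [0.3703, 0.2817, -0.0218]
force: [-1.1, -0.7, -6.4]
eef_pos: [0.3704, 0.2817, -0.022]
force: [-1.5, -1.5, 0.8]
```

Seated. Release, rise, back off so the trays are in view, and check.

```bash
echo '[[[0,0,0],[0,0,0],0.9],[[0,0,0],[0,0,0],0.9],[[0,0,0],[0,0,0],0.9],[[0,0,0],[0,0,0],0.9],[[0,0,0],[0,0,-0.2],0.9],[[0,0,0],[0,0,-0.4],1],[[0,0,0],[0,0,-0.5],1],[[0,0,0],[0,0,-0.5],1],[[0,0,0],[-0.45,0,0],1],[[0,0,0],[-0.45,0,0],1],[[0,0,0],[-0.45,0,0],1],[[0,0,0],[-0.45,0,0],1],[[0,0,0],[-0.45,0,0],1],[[0,0,0],[-0.45,0,0],1],[[0,0,0],[-0.45,0,0],1],[[0,0,0],[-0.45,0,0],1],[[0,0,0],[-0.45,0,0],1],[[0,0,0],[-0.45,0,0],1],[[0,0,0],[0,0,0],1],[[0,0,0],[0,0,0],1]]' | python3 inch.py|sed -n '1,4p'; python3 - <<'E'
from bench import arm
import cv2,numpy as np
from h import *
for n,s in(("top",np.s_[130:290,160:400]),("side",np.s_[110:260,220:430])):
    c=arm.read_camera(n);np.savez(n+"2.npz",**c)
    cv2.imwrite(f"pics/end{n}.png",cv2.resize(np.clip(255*(c["img"][s]/255.)**.5,0,255).astype('uint8'),None,fx=3.3,fy=3.3,interpolation=cv2.INTER_CUBIC))
E
```

```text
t: 38.65
eef_pos: [0.518, -0.1443, 0.1374]
ee_rot: [-3.141, -0.0, 1.903]
force: [-0.3, 1.2, -0.2]
```

View pics/endtop.png

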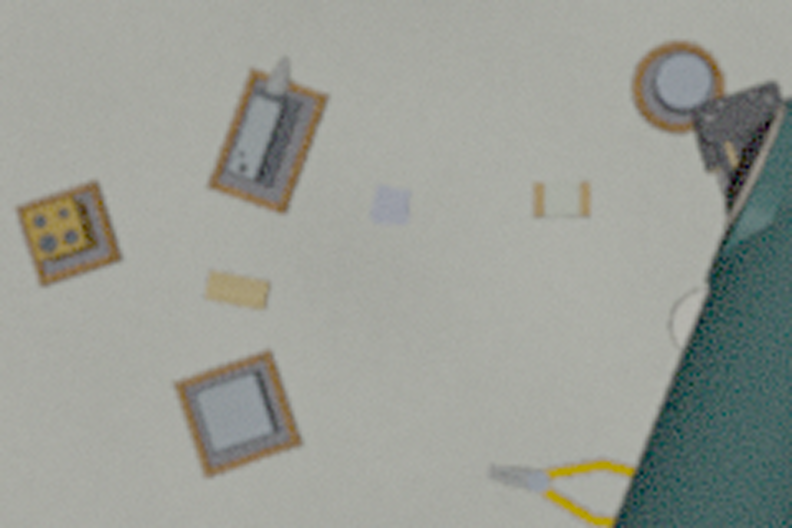

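View pics/endside.png

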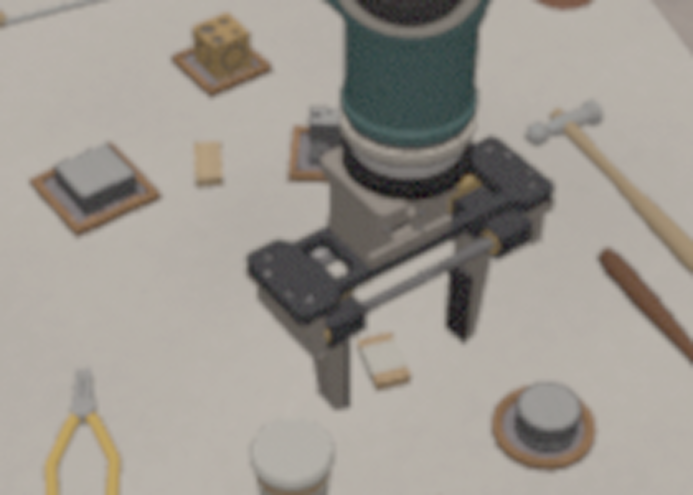

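The end views show each tool flat in its own tray: cube top at (56,225), horn anvil body (259,137), block (236,414) and round anvil (684,81). The cup is upright. A numeric check with parallax removed follows.

```bash
python3 - <<'E'
from h import *
T=dict(np.load("top2.npz"));S=dict(np.load("side2.npz"))
q=lambda u,v,z:plane(T,(u/3.3+160,v/3.3+130),z)
s=lambda u,v,z:plane(S,(u/3.3+220,v/3.3+110),z)
for n,p,t in(("cube",q(56,225,.047),q(69.5,233.5,.01)),("ranvil",q(684,81,.033),q(678.5,86.5,.01)),("block",q(236,414,.029),q(238.5,414,.01)),("horn(body ctr)",q(259,137,.049),q(269,141,.01))):
    r=rng(T,(T["fx"]*(T["R"]@p+T["t"])[:2]/(T["R"]@p+T["t"])[2]+[T["cx"],T["cy"]]))
    print(n,p.round(4),"tray",t[:2].round(4),"off mm",(1000*(p-t)[:2]).round(1),"top z",r[2].round(4))
print("side: ranvil",s(548,408,.033)[:2].round(4),"tray",s(544,426,.01)[:2].round(4),"block",s(95,174,.029)[:2].round(4),"tray",s(95,187,.01)[:2].round(4))
E
```

```text
cube [0.5277 0.4294 0.047 ] tray [0.5228 0.4294] off mm [ 4.9 -0.1] top z 0.0489
ranvil [ 0.6581 -0.0977  0.033 ] tray [ 0.6568 -0.0946] off mm [ 1.2 -3.1] top z 0.0313
block [0.3707 0.2779 0.029 ] tray [0.3697 0.2797] off mm [ 1.  -1.8] top z 0.0304
horn(body ctr) [0.6038 0.2599 0.049 ] tray [0.6051 0.2589] off mm [-1.3  1. ] top z 0.05
side: ranvil [ 0.6564 -0.0991] tray [ 0.656  -0.0979] block [0.3715 0.2729] tray [0.3699 0.2776]
```

All within 5 mm, with tops at seated heights. The robot is clear, so I'm handing in.

```bash
python3 -c "
from bench import arm
print(arm.close_job())"
```

```text
the job is handed in; nothing more can be done
None
```

All four tools sit flat in their own trays, within about 5 mm of centre by the final camera check; I handed the job in at about 39 s (no verdict came back), and the arm never came near the cup or the punch stand at a height that could touch them.

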